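Centre a sample bottle on the balance pan and record

TASK

The small amber sample bottle stands off-centre on the round pan of the balance. With light taps of the fingertips low on its side, slide it to the middle of the pan, so that seen from above it stands inside the dark ring, without gripping, lifting or toppling it; then, with the fingers off the bottle, press the green button fully down to record the weight, and let it go. Leave the other things on the bench where they are.

Things in the scene. Friction and masses are not known exactly. Their poses are not given: they have to be found in the camera images.
- bottle: Bottle to centre: amber glass, white cap, 68 mm tall, about 90 g. Origin: centre of its underside, z up its axis. Narrow foot 26 mm in diameter, 5 mm high, flaring to a 40 mm body from 9 to 46 mm up; 29 mm cap from 54 to 68 mm. Slides if pushed low on the body (under 18 mm above the pan), rocks over its foot if pushed higher; more than 8 N of touch is too hard.
- pan_top (a point): Centre of the top face of the weighing pan, a fixed steel disc 76 mm in diameter, 8 mm thick; z up. The top is 58 mm above the bench and 18 mm above the balance's housing. A thin dark ring of 52 mm inner diameter is printed around the centre. The bottle starts 14 to 20 mm off this centre, in any direction.
- balance: Compact laboratory balance, fixed: grey housing 200 mm (its x) by 160 mm (its y), flat top 40 mm above the bench. Origin under the middle of the housing at bench height, x pointing from the front (display, button) to the rear (pan). Pan centre at x = +45 mm, y = 0.
- record_top (a point): Centre of the top of the green push button, 26 mm in diameter, on the front deck of the balance beside the display; z up. It is pressed straight down, 6 mm deep.
- record (a joint): Travel of the green button: 0 up, 0.006 m fully down; a spring (about 3 N at the bottom) returns it.
- spare_bottle: Bystander: a like bottle of green glass with a black cap, 68 mm tall, 40 mm diameter, standing on the bench on the y side of the balance. Origin at the centre of its underside.
- loose_cap: Bystander: a loose white cap, 29 mm diameter, 12 mm high, lying on the front deck of the balance on the other side of the display from the button. Origin at the centre of its underside.
- cal_weight: Bystander: a brass calibration weight, 28 mm diameter, 48 mm tall, standing on the bench on the -y side of the balance. Origin at the centre of its underside.
- marker: Bystander: a white marker pen with a blue cap, about 125 mm long and 12 mm thick, lying on the bench. Origin under its middle, x along the pen.
There are look-alikes about, which are no part of the job. Leave any blue look-alike of the bottle alone.

How it is judged:
By the outcome, as a careful person would: the job done as asked, in the order asked, and still so for the second after the job is handed in, with the robot touching nothing.
It also fails if it takes over 51 s, if anything falls off the work surface, if the arm or the gripper's body presses on something with over 40 N, if the wrist force passes 120 N, or if a joint passes its speed limit or range.

ROBOT

A 6-joint arm with a two-finger parallel gripper is mounted at the origin on the work surface. World frame = base frame: x ahead of the robot, y to its left, z up, the work surface at z = 0. Lengths are in mm, angles in rad, forces in N, time in s.
With the tool pointing down it reaches from about 350 to 975 mm from the base axis. Payload 7.1 kg.
Tool frame: the origin (TCP) lies at the very end of the fingers, on their centre line; the grasp point (between the pads) lies 19 mm behind it (ctrl.tcp_to_grasp is the distance from the TCP to the grasp point, in mm); z points along the fingers, x is the direction in which the jaws open and shut, and the axes are right-handed (so a half turn about z gives the same grasp; the last joint's range is limited). The gripper opens to 88 mm and grips with 3 to 60 N. Pads are 20 mm wide; open, the fingers measure 115 mm over their backs; the gripper's body (75 mm by 178 mm) begins 61 mm behind the grasp point.
Start: joints at [1.266, 0.423, 1.63, -0, 1.089, -0.019], TCP at [176.171, 599.64, 222.675] pointing down, gripper open.
Joint ranges: [-3, 3], [-0.9, 2.11], [0.09, 2.58], [-1.31, 4.45], [0.11, 2.69], [-2.54, 2.54]. Speed limits (rad/s): [2.39, 2.39, 3.01, 3.14, 3.14, 3.14].

INTERFACE

Orientations are given as a rotation vector (axis times angle).
In Python, from workcell import get_obs, viewer, ctrl, masks_of gives the robot as it stands. The module is installed in compiled form; this text tells all that it offers.
- The arm moves only by the shell command python3 -m inch 'ROWS'. ROWS is JSON, a list of rows, each an object of numbers: "tx", "ty", "tz": the shift along the tool's x, y, z in cm; "ax", "ay", "az": the turn, a rotation vector about the tool's x, y, z in degrees; "jaw": the opening, from 0 (shut) to 1 (fully open). In form: [{"tx": .., "ty": .., "tz": .., "ax": .., "ay": .., "az": .., "jaw": ..}, ...]. A call has 1 to 12 rows; each row shifts and turns the commanded pose from where the row before left it, along the tool's axes as they then stand; what a row does not reach is not made up. A row lasts 1/8 s, in which the tool goes at most 62.5 mm and 10.7 degrees, less where a joint would pass 70% of its speed; a pose out of reach is approached as far as the arm can. A call is refused whole if a number of a shift passes 6.25 or a number of a turn 10.7, either way. A call with a gripper value outside its range is refused whole. The fingers move at their own pace and stop on an object; the grip force is fixed at half the most. Time passes only in rows, so rows that do not move let the fingers close. It gives the time, the measured TCP pose, the force and the opening at its end, in the units of the state.
- get_obs(): the state, without advancing time (a new reading comes with each control period).
- viewer.get_image(name): name is "scene" or "top"; returns (picture, depth): 384x512x3 uint8, red, green, blue; 384x512 float32, mm along the optical axis (not along the pixel's ray), 0 where there is no reading.
- viewer.get_calibration(name): a dict with "fx", "fy", "cx", "cy" (pixels), "rvec" (rotation vector, rad) and "tvec" (3), from world to camera coordinates, as OpenCV has them. Camera axes: x right, y down, z forward; pixel columns grow to the right and rows downward; lengths in mm; the calibration is good to about 2 mm. A picture is of the moment at which its call begins. get_calibration takes no time and is no camera call.
- ctrl.close_job(): hands the job in, once; it reports no verdict.
Trained networks look in the newest picture that a camera, given by its name, has taken for a name from the list of things; names that differ only in an ending like _2 or _b are one class to them, and where a whole thing is asked for, a point or a joint stands for the part that bears it (a point fixed in the world has none). Each returns a list of dicts, best first, with "score" (0 to 1); they miss things now and then, are a little off and sometimes report something else, mostly with a low value. They report only what shows in the picture. A call takes as long as a camera call. They do not tell look-alikes from the thing itself.
- masks_of(camera, thing): "pixels" (384x512 bool, what is visible of it) and "location" ([column, row] in pixels, amid what is visible of it).
The state is a dict: "t": time; "qpos": joint angles; "qvel": joint speeds; "joint_torque": joint torques, N m; "ee_pos": TCP position; "orientation": TCP orientation; "ft_force": force on the tool from outside, world axes, zero at the start; "moment": the same for the moment, N m; "width": finger opening in mm.
Only numpy, scipy, OpenCV 4.12 (cv2) and the standard library are available. Lean on these libraries where they do the work, as an engineer would, in place of code of your own. Each camera call takes 0.05 s, during which the arm holds its last target. There are 200 camera calls.

## Working session

There is one attempt and no reset: what is moved stays moved. The work goes in short steps, Python scripts to look and compute and a shell command to move; the robot and the scene stay as the last step left them, time stands still between calls to the robot, and variables do not carry over. Pictures are saved under pics/ and viewed, about 8 in all and at most 12, crops included, and the job is handed in when it is done.

```bash
mkdir -p pics; cat > h.py <<'E'
import numpy as np, cv2
from workcell import get_obs, viewer, ctrl, masks_of
def cal(n):
    c=viewer.get_calibration(n); K=np.array([[c['fx'],0,c['cx']],[0,c['fy'],c['cy']],[0,0,1]]); R=cv2.Rodrigues(np.array(c['rvec'],float))[0]
    return K,R,np.array(c['tvec'],float).ravel()
def cloud(n,d):
    K,R,t=cal(n); v,u=np.mgrid[:d.shape[0],:d.shape[1]]
    p=np.stack([(u-K[0,2])/K[0,0]*d,(v-K[1,2])/K[1,1]*d,d],-1)
    return (p-t)@R
def onplane(n,px,z):
    K,R,t=cal(n); r=R.T@np.linalg.inv(K)@np.array([px[0],px[1],1.]); o=-R.T@t
    return o+r*(z-o[2])/r[2]
def proj(n,p):
    K,R,t=cal(n); q=K@(R@np.array(p,float)+t); return q[:2]/q[2]
E
python3 - <<'E'
from h import *
for n in('scene','top'):
    im,d=viewer.get_image(n); cv2.imwrite(f'pics/{n}0.png',im[...,::-1]); P=cloud(n,d)
    K,R,t=cal(n); print(n,'cam at',(-R.T@t).round(),K[0,0])
    for th in ['bottle','pan_top','balance','record_top','record','spare_bottle','loose_cap','cal_weight','marker']:
        try:
            for m in masks_of(n,th)[:4]:
                k=m['pixels']&(d>0); q=P[k]
                print(th,round(m['score'],2),np.round(m['location']),k.sum(),np.median(q,0).round(),'ztop',np.percentile(q[:,2],97).round(), 'xy top',np.median(q[q[:,2]>np.percentile(q[:,2],97)-4],0).round(1))
        except Exception as e: print(th,e)
print(get_obs())
E
```

```text
scene cam at [ 940. -283.  836.] 435.4000692584868
bottle 0.88 [256. 292.] 486 [710. -29.  51.] ztop 70.0 xy top [704.7 -22.7  68.6]
bottle 0.87 [190. 271.] 514 [609. -98. 109.] ztop 128.0 xy top [601.1 -93.8 126.2]
bottle 0.84 [239. 325.] 446 [730. -99.  52.] ztop 71.0 xy top [722.9 -94.2  68.4]
pan_top 0.73 [182. 270.] 569 [582. -98.  58.] ztop 93.0 xy top [ 587.4 -103.1  106.9]
balance 0.57 [175. 265.] 5974 [ 536. -109.   40.] ztop 53.0 xy top [ 475.  -147.5   54.1]
record_top 0.63 [131. 252.] 133 [ 473. -148.   62.] ztop 64.0 xy top [ 470.5 -147.    62.4]
record_top 0.34 [171. 265.] 5998 [ 537. -109.   40.] ztop 53.0 xy top [ 474.8 -148.    53.9]
record 0.47 [133. 255.] 141 [ 473. -147.   62.] ztop 64.0 xy top [ 470.5 -147.    62.4]
spare_bottle 0.89 [214. 218.] 397 [518.  29.  50.] ztop 70.0 xy top [508.9  35.2  68. ]
loose_cap 0.57 [174. 219.] 143 [461. -34.  52.] ztop 54.0 xy top [459.5 -33.2  51.9]
cal_weight 0.65 [128. 304.] 257 [ 529. -214.   31.] ztop 50.0 xy top [ 523.1 -213.5   48.3]
marker 0.67 [288. 127.] 211 [415. 373.   9.] ztop 13.0 xy top [426.6 372.7  11.3]
top ca
[... 1026 characters left out ...]
3.  10.] ztop 14.0 xy top [418.7 373.9  10.9]
{'t': 1.0, 'qpos': array([ 1.26600380e+00,  4.23115262e-01,  1.62989581e+00,  2.21946706e-05,
        1.08859255e+00, -1.89918766e-02]), 'qvel': array([ 0.00105065, -0.00015344, -0.00101595,  0.00050601, -0.00130638,
       -0.00085355]), 'joint_torque': array([ 3.99156215e-04, -5.44586420e+01, -2.74055922e+01,  6.44399668e-02,
        1.65869831e-02, -4.94372091e-05]), 'ee_pos': array([176.16439541, 599.64600365, 222.66717302]), 'orientation': array([-2.51516602e+00, -1.88241447e+00,  3.20231025e-05]), 'ft_force': array([-0.59529773, -0.16863242, -1.34661916]), 'moment': array([-0.00337491,  0.01612641,  0.02851198]), 'width': 88.01846967796703}
```

```bash
python3 -c "
import cv2,numpy as np
a=cv2.imread('pics/scene0.png');b=cv2.imread('pics/top0.png')
cv2.imwrite('pics/both.png',cv2.resize(np.vstack([a,b]),None,fx=.78,fy=.78))"
```

```text
(no output)
```

View pics/both.png

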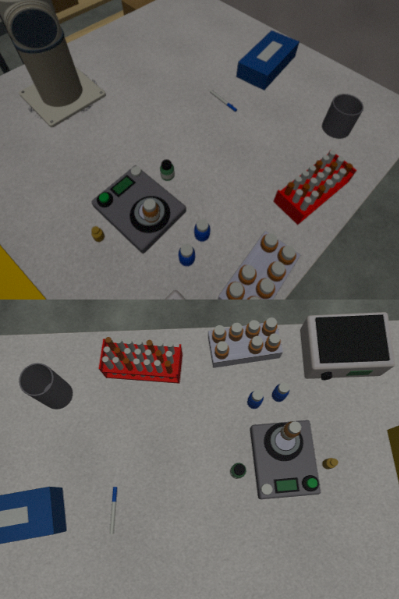

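```bash
cat > meas.py <<'E'
from h import *
def circ(q):
    A=np.c_[2*q,np.ones(len(q))]; s=np.linalg.lstsq(A,(q**2).sum(1),rcond=None)[0]
    return s[:2], np.sqrt(s[2]+s[:2]@s[:2])
def bottle(n,near=(600,-93),r=40):
    im,d=viewer.get_image(n); P=cloud(n,d)
    k=(np.hypot(P[...,0]-near[0],P[...,1]-near[1])<r)&(P[...,2]>123)&(P[...,2]<130)&(d>0)
    q=P[k]; h=cv2.minEnclosingCircle(q[:,:2].astype(np.float32))
    return im,d,P,np.array(h[0]),h[1],q[:,2].mean(),q[:,:2].mean(0)
E
python3 - <<'E'
from meas import *
for n in('scene','top'):
    im,d,P,c,r,z,mn=bottle(n); print(n,'cap',c,r,z,mn)
    k=(abs(P[...,2]-58)<3)&(np.hypot(P[...,0]-580,P[...,1]+88)<50)
    # pan outline as hull
    q=P[k][:,:2].astype(np.float32); c2=cv2.minEnclosingCircle(q); print('pan minenc',c2,q.shape, np.median(P[k][:,2]))
    H=cv2.convexHull(q)[:,0].astype(float); print('hullfit',circ(H))
    k=(abs(P[...,2]-40)<3)&(np.hypot(P[...,0]-530,P[...,1]+88)<150)
    print('housing',cv2.minAreaRect(P[k][:,:2].astype(np.float32)))
    m=masks_of(n,'record_top')[0]['pixels']; q=P[m]; zt=np.percentile(q[:,2],90); q=q[q[:,2]>zt-2.5]
    print('button',cv2.minEnclosingCircle(q[:,:2].astype(np.float32)),q.mean(0),zt)
im=cv2.imread('pics/top0.png')[130:270,290:450]; im2=cv2.imread('pics/scene0.png')[215:330,90:260]
cv2.imwrite('pics/crops.png',np.hstack([cv2.resize(im,(400,350)),cv2.resize(im2,(400,350))]))
E
```

```text
scene cap [599.79907227 -92.9890976 ] 15.05222225189209 126.18737217007691 [600.20020667 -94.01301603]
pan minenc ((581.4575805664062, -87.35739135742188), 38.71284866333008) (505, 2) 58.12048757850737
hullfit (array([581.54906934, -87.72656043]), np.float64(37.68798401117718))
housing ((536.4859008789062, -85.34747314453125), (199.6497039794922, 261.265625), 4.000175952911377)
button ((698.9779052734375, -216.2054443359375), 249.99441528320312) [ 477.30322938 -148.72354567   72.37332456] 63.499061078180134
top cap [599.75817871 -93.59445953] 14.358916282653809 125.63030887553491 [599.67389071 -93.3660388 ]
pan minenc ((581.2264404296875, -87.40507507324219), 38.1212043762207) (783, 2) 57.92965678278923
hullfit (array([581.26184358, -87.63640657]), np.float64(37.567923730782624))
housing ((534.46533203125, -56.38563537597656), (196.95074462890625, 225.7095489501953), 3.3896045684814453)Traceback (most recent call last):
  File "<stdin>", line 10, in <module>
IndexError: list index out of range
```

```bash
python3 - <<'E'
from meas import *
im,d=viewer.get_image('top'); P=cloud('top',d)
k=(d>0)&(P[...,2]>110)&(P[...,0]>500)&(P[...,1]<0)&(P[...,1]>-400)&(np.hypot(P[...,0]-600,P[...,1]+93)>30)
q=P[k]; print('tall stuff',q.min(0),q.max(0),len(q)); 
near=q[np.hypot(q[:,0]-657,q[:,1]+112)<150]; print(len(near))
m=masks_of('top','record_top'); print([(x['score'],x['location']) for x in m])
g=(abs(P[...,0]-471)<30)&(abs(P[...,1]+146)<30)&(P[...,2]>58)&(P[...,2]<67); q=P[g]; print('button',cv2.minEnclosingCircle(q[:,:2].astype(np.float32)),q.mean(0),q[:,2].max(),len(q))
i=cv2.imread('pics/top0.png')[130:270,290:450]; j=cv2.imread('pics/scene0.png')[215:330,90:260]
cv2.imwrite('pics/crops.png',np.hstack([cv2.resize(i,(400,350)),cv2.resize(j,(400,350))]))
E
```

```text
Traceback (most recent call last):
ValueError: zero-size array to reduction operation minimum which has no identity
```

```bash
python3 -m inch '[{"tx":-3.5,"ty":4.2,"jaw":0.23},{"tx":-3.5,"ty":4.2,"jaw":0.23},{"tx":-3.5,"ty":4.2,"jaw":0.23},{"tx":-3.5,"ty":4.2,"jaw":0.23},{"tx":-3.5,"ty":4.2,"jaw":0.23},{"tx":-3.5,"ty":4.2,"jaw":0.23},{"tx":-3.5,"ty":4.2,"jaw":0.23},{"tx":-3.5,"ty":4.2,"jaw":0.23},{"tx":-3.5,"ty":4.2,"jaw":0.23},{"tx":-3.5,"ty":4.2,"jaw":0.23},{"tx":-3.5,"ty":4.2,"jaw":0.23},{"tx":-3.5,"ty":4.2,"jaw":0.23}]'
cat > goal.py <<'E'
import sys; from h import *
o=get_obs(); R=cv2.Rodrigues(o['orientation'])[0]
print('t',o['t'],'pos',o['ee_pos'].round(1),'F',o['ft_force'].round(2),'w',round(o['width'],1)); print('tool axes (rows)',R.T.round(3).tolist())
if len(sys.argv)>1: print('shift cm in tool',(R.T@(np.array(eval(sys.argv[1]))-o['ee_pos'])/10).round(2))
E
python3 goal.py '[657,-112,150]'
```

```text
t 1.25 pos [176.2 599.7 222.7] F [-0.08  0.38  0.  ] w 87.6
tool axes (rows) [[0.282, 0.959, 0.0], [0.959, -0.282, 0.0], [0.0, 0.0, -1.0]]
shift cm in tool [-54.72  66.2    7.27]$[0]: bad value
```

```bash
python3 - <<'E'
from meas import *
im,d=viewer.get_image('top'); P=cloud('top',d)
k=(d>0)&(P[...,2]>80)&(P[...,0]>600)&(P[...,1]<-100); q=P[k]; print(len(q), q.min(0) if len(q) else 0)
i=cv2.imread('pics/top0.png')[130:270,290:450]; j=cv2.imread('pics/scene0.png')[215:330,90:260]
cv2.imwrite('pics/crops.png',np.hstack([cv2.resize(i,(400,350)),cv2.resize(j,(400,350))]))
E
```

```text
2143 [ 600.03522957 -368.46774291   80.00010614]
```

View pics/crops.png

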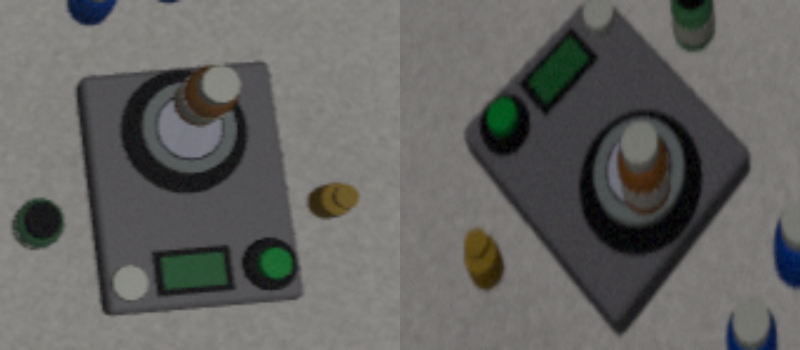

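Left crop (top view): amber bottle at about (210,90), right-rear on the light pan centre at (190,130). The green button is at (275,262). The call was refused, perhaps because every key is required.

```bash
python3 -m inch '[{"tx":-3.5,"ty":4.2,"tz":0,"ax":0,"ay":0,"az":0,"jaw":0.23},{"tx":-3.5,"ty":4.2,"tz":0,"ax":0,"ay":0,"az":0,"jaw":0.23},{"tx":-3.5,"ty":4.2,"tz":0,"ax":0,"ay":0,"az":0,"jaw":0.23},{"tx":-3.5,"ty":4.2,"tz":0,"ax":0,"ay":0,"az":0,"jaw":0.23},{"tx":-3.5,"ty":4.2,"tz":0,"ax":0,"ay":0,"az":0,"jaw":0.23},{"tx":-3.5,"ty":4.2,"tz":0,"ax":0,"ay":0,"az":0,"jaw":0.23},{"tx":-3.5,"ty":4.2,"tz":0,"ax":0,"ay":0,"az":0,"jaw":0.23},{"tx":-3.5,"ty":4.2,"tz":0,"ax":0,"ay":0,"az":0,"jaw":0.23},{"tx":-3.5,"ty":4.2,"tz":0,"ax":0,"ay":0,"az":0,"jaw":0.23},{"tx":-3.5,"ty":4.2,"tz":0,"ax":0,"ay":0,"az":0,"jaw":0.23},{"tx":-3.5,"ty":4.2,"tz":0,"ax":0,"ay":0,"az":0,"jaw":0.23},{"tx":-3.5,"ty":4.2,"tz":0,"ax":0,"ay":0,"az":0,"jaw":0.23}]'
python3 goal.py '[657,-112,150]'
```

```text
t: 2.8
ee_pos: [542.3, 52.9, 222.9]
orientation: [2.515, 1.882, 0.001]
ft_force: [0.6, 2.3, -0.1]
width: 20.5
t 2.8 pos [542.3  52.9 222.9] F [ 0.56  2.33 -0.08] w 20.5
tool axes (rows) [[0.282, 0.959, 0.0], [0.959, -0.282, 0.001], [0.001, 0.0, -1.0]]
shift cm in tool [-12.59  15.65   7.3 ]
```

```bash
python3 -m inch '[{"tx":-3.1,"ty":3.9,"tz":0,"ax":0,"ay":0,"az":0,"jaw":0.23},{"tx":-3.1,"ty":3.9,"tz":0,"ax":0,"ay":0,"az":0,"jaw":0.23},{"tx":-3.2,"ty":3.9,"tz":0,"ax":0,"ay":0,"az":0,"jaw":0.23},{"tx":-3.2,"ty":3.9,"tz":1,"ax":0,"ay":0,"az":0,"jaw":0.23},{"tx":0,"ty":0,"tz":3,"ax":7.5,"ay":0,"az":0,"jaw":0.23},{"tx":0,"ty":0,"tz":3,"ax":7.5,"ay":0,"az":0,"jaw":0.23},{"tx":0,"ty":0,"tz":0,"ax":0,"ay":0,"az":0,"jaw":0.23}]'
python3 goal.py '[657,-112,68]'
```

```text
t: 3.68
ee_pos: [650.7, -109.4, 148.7]
orientation: [-2.337, -1.748, 0.236]
ft_force: [0.3, 0.5, -0.2]
width: 20.0
t 3.675 pos [ 650.7 -109.4  148.7] F [ 0.34  0.5  -0.21] w 20.0
tool axes (rows) [[0.283, 0.959, -0.001], [0.925, -0.273, -0.265], [-0.254, 0.074, -0.964]]
shift cm in tool [-0.07  2.79  7.61]
```

```bash
python3 - <<'E'
from meas import *
for n in('scene','top'):
    im,d,P,c,r,z,mn=bottle(n); print(n,'cap',c,r,z); cv2.imwrite(f'pics/{n}1.png',im[...,::-1])
i=cv2.imread('pics/top1.png')[30:270,260:500]; j=cv2.imread('pics/scene1.png')[130:350,90:330]
cv2.imwrite('pics/c1.png',np.hstack([cv2.resize(i,(400,400)),cv2.resize(j,(400,400))]))
E
```

```text
scene cap [0. 0.] 0.0 nan
top cap [599.56280518 -93.44739532] 14.33481502532959 125.71456182357522meas.py:9: RuntimeWarning: Mean of empty slice.
  return im,d,P,np.array(h[0]),h[1],q[:,2].mean(),q[:,:2].mean(0)
  ret = ret.dtype.type(ret / rcount)
  ret = um.true_divide(
```

View pics/c1.png

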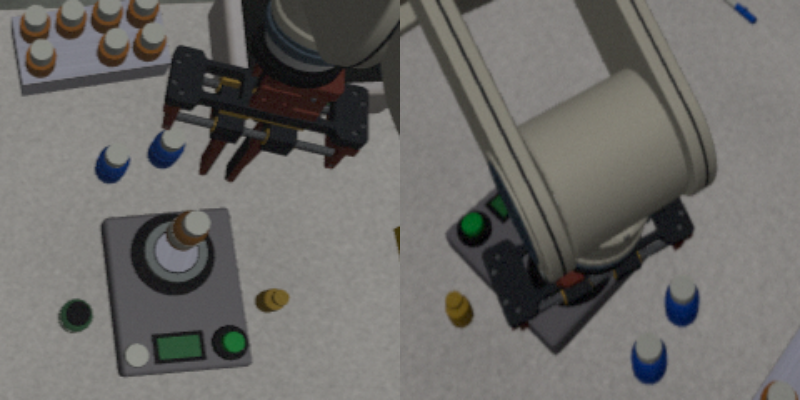

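```bash
python3 -m inch '[{"tx":0,"ty":0.7,"tz":2.6,"ax":0,"ay":0,"az":-1.5,"jaw":0.23},{"tx":0,"ty":0.7,"tz":2.6,"ax":0,"ay":0,"az":0,"jaw":0.23},{"tx":0,"ty":0.54,"tz":2,"ax":0,"ay":0,"az":0,"jaw":0.23},{"tx":0,"ty":0.2,"tz":0.58,"ax":0,"ay":0,"az":0,"jaw":0.23},{"tx":0,"ty":0,"tz":0,"ax":0,"ay":0,"az":0,"jaw":0.23}]'
python3 goal.py '[630.5,-103.6,68]'
```

```text
t: 4.4
ee_pos: [652.7, -108.9, 72.9]
orientation: [-2.316, -1.782, 0.226]
ft_force: [0.3, -0.8, 0.1]
width: 20.1
t 4.4 pos [ 652.7 -108.9   72.9] F [ 0.26 -0.8   0.06] w 20.1
tool axes (rows) [[0.257, 0.966, 0.007], [0.934, -0.247, -0.258], [-0.247, 0.073, -0.966]]
shift cm in tool [-0.06 -2.07  1.06]
```

```bash
python3 -m inch '[{"tx":-0.06,"ty":-0.4,"tz":0.3,"ax":0,"ay":0,"az":3.4,"jaw":0.23},{"tx":0,"ty":-0.5,"tz":0.3,"ax":0,"ay":0,"az":0,"jaw":0.23},{"tx":0,"ty":-0.5,"tz":0.25,"ax":0,"ay":0,"az":0,"jaw":0.23},{"tx":0,"ty":-0.5,"tz":0.2,"ax":0,"ay":0,"az":0,"jaw":0.23},{"tx":0,"ty":0,"tz":0,"ax":0,"ay":0,"az":0,"jaw":0.23}]'
python3 goal.py '[625.5,-102,67.5]'
python3 - <<'E'
from meas import *
im,d,P,c,r,z,mn=bottle('top'); print('cap',c,r,z)
E
```

```text
t: 5.03
ee_pos: [631.7, -103.1, 67.1]
orientation: [-2.37, -1.714, 0.236]
ft_force: [-1.2, -0.5, 1.0]
width: 20.6
t 5.025 pos [ 631.7 -103.1   67.1] F [-1.15 -0.49  0.98] w 20.6
tool axes (rows) [[0.312, 0.95, -0.009], [0.917, -0.304, -0.259], [-0.249, 0.073, -0.966]]
shift cm in tool [-0.09 -0.61  0.12]
cap [ 609.88830566 -100.83850861] 26.915922164916992 125.73261109220047
```

```bash
cat >> meas.py <<'E'
def cap(n='top',near=(595,-92)):
    im,d=viewer.get_image(n); P=cloud(n,d); f=im.astype(int)
    k=(np.hypot(P[...,0]-near[0],P[...,1]-near[1])<32)&(P[...,2]>123)&(P[...,2]<130)&(f.min(-1)>90)&(f.max(-1)-f.min(-1)<45)
    q=P[k]; h=cv2.minEnclosingCircle(q[:,:2].astype(np.float32)); pc=np.array([581.4,-87.4])
    print('cap',np.round(h[0],1),'r',round(h[1],1),'mean',q.mean(0).round(1),'off pan',(np.array(h[0])-pc).round(1),len(q)); return im
E
python3 -m inch '[{"tx":-0.09,"ty":-0.155,"tz":0.04,"ax":0,"ay":0,"az":0,"jaw":0.23},{"tx":0,"ty":-0.155,"tz":0.04,"ax":0,"ay":0,"az":0,"jaw":0.23},{"tx":0,"ty":-0.155,"tz":0.04,"ax":0,"ay":0,"az":0,"jaw":0.23},{"tx":0,"ty":-0.155,"tz":0.04,"ax":0,"ay":0,"az":0,"jaw":0.23},{"tx":0,"ty":-0.155,"tz":0.04,"ax":0,"ay":0,"az":0,"jaw":0.23},{"tx":0,"ty":-0.155,"tz":0.04,"ax":0,"ay":0,"az":0,"jaw":0.23},{"tx":0,"ty":-0.155,"tz":0.04,"ax":0,"ay":0,"az":0,"jaw":0.23},{"tx":0,"ty":-0.155,"tz":0.04,"ax":0,"ay":0,"az":0,"jaw":0.23}]'
python3 goal.py '[607.3,-96,67.5]'
python3 - <<'E'
from meas import *
im=cap(); cv2.imwrite('pics/t2.png',cv2.resize(im[100:220,310:430,::-1],(480,480)))
E
```

```text
t: 6.08
ee_pos: [619.6, -100.1, 67.1]
orientation: [-2.371, -1.714, 0.236]
ft_force: [0.5, -0.6, -0.8]
width: 20.1
t 6.075 pos [ 619.6 -100.1   67.1] F [ 0.49 -0.56 -0.81] w 20.1
tool axes (rows) [[0.312, 0.95, -0.009], [0.917, -0.304, -0.259], [-0.248, 0.073, -0.966]]
shift cm in tool [ 0.   -1.26  0.3 ]
cap [594.1 -92.1] r 14.5 mean [594.3 -92.1 125.6] off pan [12.7 -4.7] 175
```

View pics/t2.png

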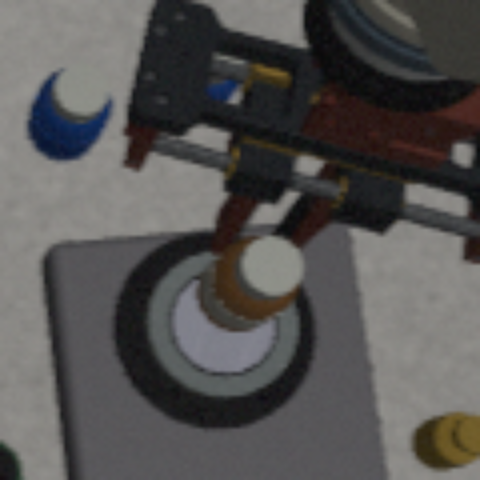

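The bottle is upright and sliding straight, with the fingers straddling it at about (250,230). About 13.5 mm remains.

```bash
python3 -m inch '[{"tx":0,"ty":-0.13,"tz":0.032,"ax":0,"ay":0,"az":0,"jaw":0.23},{"tx":0,"ty":-0.13,"tz":0.032,"ax":0,"ay":0,"az":0,"jaw":0.23},{"tx":0,"ty":-0.13,"tz":0.032,"ax":0,"ay":0,"az":0,"jaw":0.23},{"tx":0,"ty":-0.13,"tz":0.032,"ax":0,"ay":0,"az":0,"jaw":0.23},{"tx":0,"ty":-0.13,"tz":0.032,"ax":0,"ay":0,"az":0,"jaw":0.23},{"tx":0,"ty":-0.13,"tz":0.032,"ax":0,"ay":0,"az":0,"jaw":0.23},{"tx":0,"ty":-0.13,"tz":0.032,"ax":0,"ay":0,"az":0,"jaw":0.23},{"tx":0,"ty":-0.13,"tz":0.032,"ax":0,"ay":0,"az":0,"jaw":0.23}]'
python3 goal.py '[606.5,-96,67.5]'
python3 -c "
from meas import *
cap(near=(588,-90))"
```

```text
t: 7.12
ee_pos: [609.4, -96.7, 67.4]
orientation: [-2.371, -1.714, 0.236]
ft_force: [0.7, -0.3, -1.0]
width: 20.0
t 7.125 pos [609.4 -96.7  67.4] F [ 0.74 -0.26 -1.03] w 20.0
tool axes (rows) [[0.312, 0.95, -0.009], [0.917, -0.304, -0.259], [-0.248, 0.073, -0.966]]
shift cm in tool [-0.02 -0.29  0.06]
cap [583.7 -89.1] r 14.2 mean [584.1 -88.4 125.7] off pan [ 2.3 -1.7] 172
```

```bash
python3 -m inch '[{"tx":0,"ty":-0.12,"tz":0.03,"ax":0,"ay":0,"az":0,"jaw":0.23},{"tx":0,"ty":-0.1,"tz":0.026,"ax":0,"ay":0,"az":0,"jaw":0.23},{"tx":0,"ty":0,"tz":0,"ax":0,"ay":0,"az":0,"jaw":0.23},{"tx":0,"ty":0.5,"tz":-0.13,"ax":0,"ay":0,"az":0,"jaw":0.23},{"tx":0,"ty":2,"tz":-0.6,"ax":0,"ay":0,"az":0,"jaw":0.23},{"tx":0,"ty":2,"tz":-3,"ax":0,"ay":0,"az":0,"jaw":0.23},{"tx":0,"ty":0,"tz":-6,"ax":0,"ay":0,"az":0,"jaw":0.1},{"tx":0,"ty":0,"tz":-5,"ax":-7.5,"ay":0,"az":0,"jaw":0},{"tx":0,"ty":0,"tz":0,"ax":-7.5,"ay":0,"az":0,"jaw":0},{"tx":0,"ty":0,"tz":0,"ax":0,"ay":0,"az":0,"jaw":0}]'
python3 goal.py '[471,-146,200]'
python3 - <<'E'
from meas import *
im=cap(near=(583,-88)); cv2.imwrite('pics/t3.png',cv2.resize(im[130:250,310:430,::-1],(480,480)))
im,d=viewer.get_image('top'); P=cloud('top',d)
g=(abs(P[...,0]-471)<30)&(abs(P[...,1]+146)<30)&(P[...,2]>58)&(P[...,2]<67); q=P[g]; print('button',cv2.minEnclosingCircle(q[:,:2].astype(np.float32)),q.mean(0),q[:,2].max(),len(q))
q=P[(d>0)&(np.hypot(P[...,0]-581.4,P[...,1]+87.4)<43)&(abs(P[...,2]-58)<3)][:,:2]; print('pan',circ(cv2.convexHull(q.astype(np.float32))[:,0].astype(float)))
E
```

```text
t: 8.43
ee_pos: [683.8, -120.0, 199.1]
orientation: [2.541, 1.84, -0.012]
ft_force: [0.3, -0.2, -0.3]
width: 0.5
t 8.425 pos [ 683.8 -120.   199.1] F [ 0.27 -0.16 -0.26] w 0.5
tool axes (rows) [[0.312, 0.95, -0.009], [0.95, -0.312, -0.001], [-0.003, -0.008, -1.0]]
shift cm in tool [ -9.12 -19.4   -0.  ]
cap [581.9 -87.8] r 13.9 mean [582.3 -87.7 125.8] off pan [ 0.5 -0.4] 173
button ((469.77685546875, -145.96697998046875), 12.626947402954102) [ 469.78995612 -145.44742619   61.3567916 ] 65.29359755520528 137
pan (array([581.24222923, -87.56231129]), np.float64(37.591673687770324))
```

View pics/t3.png

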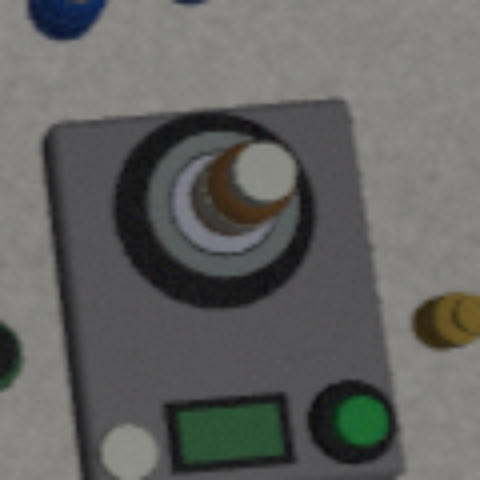

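```bash
python3 -m inch '[{"tx":-1.83,"ty":-3.9,"tz":0,"ax":0,"ay":0,"az":0,"jaw":0},{"tx":-1.83,"ty":-3.9,"tz":0,"ax":0,"ay":0,"az":0,"jaw":0},{"tx":-1.83,"ty":-3.9,"tz":0,"ax":0,"ay":0,"az":0,"jaw":0},{"tx":-1.83,"ty":-3.9,"tz":0,"ax":0,"ay":0,"az":0,"jaw":0},{"tx":-1.83,"ty":-3.9,"tz":0,"ax":0,"ay":0,"az":0,"jaw":0},{"tx":0,"ty":0,"tz":4,"ax":0,"ay":0,"az":0,"jaw":0},{"tx":0,"ty":0,"tz":4,"ax":0,"ay":0,"az":0,"jaw":0},{"tx":0,"ty":0,"tz":4,"ax":0,"ay":0,"az":0,"jaw":0},{"tx":0,"ty":0,"tz":0.4,"ax":0,"ay":0,"az":0,"jaw":0},{"tx":0,"ty":0,"tz":0,"ax":0,"ay":0,"az":0,"jaw":0}]'
python3 goal.py '[470.3,-146.3,63]'
```

```text
t: 9.78
ee_pos: [471.6, -147.7, 74.7]
orientation: [2.542, 1.839, -0.012]
ft_force: [0.1, -0.1, 0.4]
width: 0.5
t 9.775 pos [ 471.6 -147.7   74.7] F [ 0.14 -0.13  0.42] w 0.5
tool axes (rows) [[0.313, 0.95, -0.009], [0.95, -0.313, -0.001], [-0.004, -0.008, -1.0]]
shift cm in tool [ 0.1  -0.16  1.17]
```

```bash
python3 -m inch '[{"tx":0.1,"ty":-0.16,"tz":0.6,"ax":0,"ay":0,"az":0,"jaw":0},{"tx":0,"ty":0,"tz":0.5,"ax":0,"ay":0,"az":0,"jaw":0},{"tx":0,"ty":0,"tz":0.3,"ax":0,"ay":0,"az":0,"jaw":0},{"tx":0,"ty":0,"tz":0.3,"ax":0,"ay":0,"az":0,"jaw":0},{"tx":0,"ty":0,"tz":0.15,"ax":0,"ay":0,"az":0,"jaw":0},{"tx":0,"ty":0,"tz":0,"ax":0,"ay":0,"az":0,"jaw":0},{"tx":0,"ty":0,"tz":0,"ax":0,"ay":0,"az":0,"jaw":0}]'; python3 goal.py
```

```text
t: 10.65
ee_pos: [470.0, -146.2, 56.4]
orientation: [2.541, 1.839, -0.01]
ft_force: [1.2, 1.2, 2.8]
width: 0.4
t 10.65 pos [ 470.  -146.2   56.4] F [1.18 1.21 2.81] w 0.4
tool axes (rows) [[0.313, 0.95, -0.009], [0.95, -0.313, 0.001], [-0.002, -0.008, -1.0]]
```

Force is about 2.8 N, so near the bottom. I'll continue until the force shows the hard stop.

```bash
python3 -m inch '[{"tx":0,"ty":0,"tz":0.08,"ax":0,"ay":0,"az":0,"jaw":0},{"tx":0,"ty":0,"tz":0.07,"ax":0,"ay":0,"az":0,"jaw":0},{"tx":0,"ty":0,"tz":0,"ax":0,"ay":0,"az":0,"jaw":0},{"tx":0,"ty":0,"tz":0,"ax":0,"ay":0,"az":0,"jaw":0}]'
```

```text
t: 11.15
ee_pos: [470.1, -146.2, 56.0]
orientation: [2.54, 1.838, -0.01]
ft_force: [-1.6, 3.5, 17.5]
width: 0.4
```

The force rose to 17.5 N at z = 56.0, so the button is on its stop. Releasing and retreating.

```bash
python3 -m inch '[{"tx":0,"ty":0,"tz":-0.5,"ax":0,"ay":0,"az":0,"jaw":0},{"tx":0,"ty":0,"tz":-1,"ax":0,"ay":0,"az":0,"jaw":0},{"tx":0,"ty":0,"tz":-4,"ax":0,"ay":0,"az":0,"jaw":0},{"tx":0,"ty":0,"tz":-5,"ax":0,"ay":0,"az":0,"jaw":0},{"tx":0,"ty":0,"tz":-5,"ax":0,"ay":0,"az":0,"jaw":0},{"tx":4,"ty":-2,"tz":-2,"ax":0,"ay":0,"az":0,"jaw":0},{"tx":5,"ty":0,"tz":0,"ax":0,"ay":0,"az":0,"jaw":0},{"tx":5,"ty":0,"tz":0,"ax":0,"ay":0,"az":0,"jaw":0},{"tx":5,"ty":0,"tz":0,"ax":0,"ay":0,"az":0,"jaw":0},{"tx":5,"ty":0,"tz":0,"ax":0,"ay":0,"az":0,"jaw":0},{"tx":5,"ty":0,"tz":0,"ax":0,"ay":0,"az":0,"jaw":0},{"tx":0,"ty":0,"tz":0,"ax":0,"ay":0,"az":0,"jaw":0}]'
python3 - <<'E'
from meas import *
c=[]
for n in('top','scene'):
    im=cap(n,(583,-88)); c.append(cv2.resize(im[:,:,::-1],None,fx=.78,fy=.78))
    _,d=viewer.get_image(n); P=cloud(n,d)
    g=(abs(P[...,0]-471)<20)&(abs(P[...,1]+146)<20)&(P[...,2]>57)&(P[...,2]<67); print('button z',np.median(P[g][:,2]) if g.any() else None,g.sum())
    for th in['spare_bottle','loose_cap','cal_weight','marker','bottle']:
        for m in masks_of(n,th):
            q=P[m['pixels']&(d>0)]
            if len(q) and m['score']>.4: print(n,th,np.median(q[q[:,2]>np.percentile(q[:,2],97)-4],0).round(1))
cv2.imwrite('pics/end.png',np.hstack(c))
E
```

```text
t: 12.65
ee_pos: [542.1, 139.5, 227.2]
orientation: [2.538, 1.844, -0.011]
ft_force: [0.0, -0.8, -0.7]
width: 0.3
cap [0. 0.] r 0.0 mean [nan nan nan] off pan [-581.4   87.4] 0
button z None 0
cap [582.1 -88.8] r 14.5 mean [582.3 -88.6 126.4] off pan [ 0.7 -1.4] 161
button z 61.86501132841096 120
scene spare_bottle [509.2  35.   67.9]
scene loose_cap [457.4 -35.2  52.2]
scene cal_weight [ 523.1 -213.5   48.2]
scene marker [429.2 372.3  11.2]
scene bottle [704.8 -22.4  68.5]
scene bottle [722.9 -92.9  68.4]
scene bottle [583.6 -89.7 126.2]meas.py:14: RuntimeWarning: Mean of empty slice.
  print('cap',np.round(h[0],1),'r',round(h[1],1),'mean',q.mean(0).round(1),'off pan',(np.array(h[0])-pc).round(1),len(q)); return im
  ret = um.true_divide(
```

View pics/end.png

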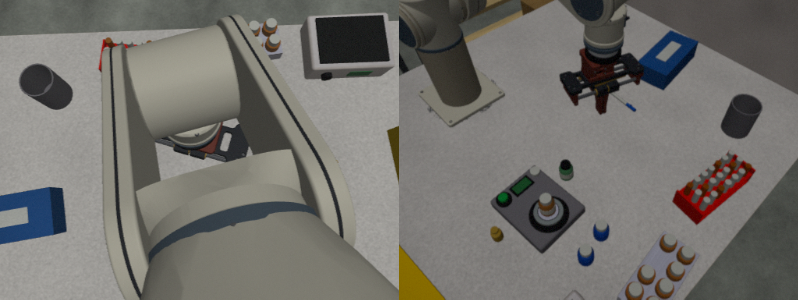

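The scene view (right) shows the bottle upright mid-pan at about (546,205), the button back up, the bystanders in place and the arm clear. The arm hides the balance in the top view.

```bash
python3 -c "
from h import *
print(ctrl.close_job())"
```

```text
the job is handed in; nothing more can be done
None
```

The bottle is in the middle of the pan and the weight was recorded; I handed the job in at about 13 s.

- **Bottle:** I slid it about 19 mm in short, slow pushes with two slightly open fingertips low on its body. After the push the top camera put it about 0.6 mm off the pan centre. The last scene-camera view put it about 1.6 mm off, against roughly 6 mm of room inside the ring. It is still upright.
- **Button:** With the fingers off the bottle, I pressed until the button reached its stop (17.5 N, tip at z = 56.0 mm). I then let it go, and it measured back up at about 61.9 mm.
- **Other things:** The spare bottle, brass weight, marker and both blue bottles read within about 3 mm of where they started. The loose cap read about 2–3 mm from its first scene reading, but within about 2 mm of its first top reading. I take these differences as measurement noise.
- **Failed checks:** The arm hid the balance from the top camera in the last look, so the final check rests on the scene camera alone. One earlier top-camera reading of the bottle was thrown off by the gripper, so I dropped it and filtered by colour after that. The first move call was also refused before anything moved, because I had left out some keys.

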